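# Rolling pin out of its clip rack

### The arm

A 7-joint arm with a two-finger parallel gripper is mounted at the origin on a cart in front of the work surface, level with it; the furniture and walls round the work are solid. World frame = base frame: x ahead of the robot, y to its left, z up, the work surface at z = 0. Lengths are in m, angles in rad, forces in N, time in s.
With the tool pointing down it reaches from about 0.4 to 0.85 m from the base axis. Payload 10.4 kg.
Tool frame: the origin (TCP) lies on the centre line of the jaws, within the pads' length; the fingertips stand 25 mm ahead of it and the grasp point (between the pads) lies 6 mm ahead of it (robot.tips_ahead is the distance from the TCP to the fingertips, in m); z points along the fingers, y is the line along which they close (so a half turn about z gives the same grasp; the last joint's range is limited). The gripper opens to 87 mm and grips with 3 to 60 N. Pads are 19 mm wide; open, the fingers measure 117 mm over their backs; the gripper's body (75 mm by 190 mm) begins 51 mm behind the grasp point.
Start: joints at [1.16, 0.332, -0.065, 1.46, 0.022, 1.35, -0.088], TCP at [0.236, -0.579, 0.248] pointing down, gripper open.
Joint ranges: [-2.6, 2.6], [-0.5, 2.12], [-1.47, 1.34], [0.16, 2.42], [-1.27, 4.41], [0.06, 2.06], [-2.6, 2.6]. Speed limits (rad/s): [2.22, 2.22, 2.79, 2.79, 3.14, 3.14, 3.14].

### API

Orientations are given as a rotation vector (axis times angle).
In Python, from bench import sense, viewer, robot gives the robot as it stands.
- The arm moves only by the tool drive_tool, never from a script. Its argument "deltas" is a list of rows, each a list of 6 numbers: the shift along the tool's x, y, z in m, then the turn, a rotation vector about the tool's x, y, z in degrees. A call has 1 to 8 rows; each row shifts and turns the commanded pose from where the row before left it, along the tool's axes as they then stand; what a row does not reach is not made up. A row lasts 1/8 s, in which the tool goes at most 62.5 mm and 10.7 degrees, less where a joint would pass 70% of its speed; a pose out of reach is approached as far as the arm can. A call with a gripper value outside its range is refused whole. "hand" is the closure in counts, from 0 (fully open) to 255 (shut), set as the call begins (left out, the last holds). The fingers move at their own pace and stop on an object; "newtons" is the grip in N (left out, the last holds). Time passes only in rows, so rows that do not move let the fingers close. It gives the time, the measured TCP pose, the force, the opening and the grip force at its end, in the units of the state.
- sense(): the state, without advancing time (a new reading comes with each control period).
- viewer.camera(name): name is "side" or "top"; returns the picture (480x640x3 uint8, red, green, blue); there is no depth.
- viewer.camera_model(name): a dict with "mtx" (3x3 intrinsics, pixels), "R" (3x3) and "t" (3): a world point X has camera coordinates R X + t. Camera axes: x right, y down, z forward; pixel columns grow to the right and rows downward; lengths in m; the calibration is good to about 2 mm. A picture is of the moment at which its call begins. camera_model takes no time and is no camera call.
- robot.job_done(): hands the job in; it is judged then, once.
The state is a dict: "clock": time; "joint_pos": joint angles; "joint_velocities": joint speeds; "joint_efforts": joint torques, N m; "tool_pos": TCP position; "tool_rot": TCP orientation; "wrist_force": force on the tool from outside, world axes, zero at the start; "ft_torque": the same for the moment, N m; "finger_gap": finger opening in m; "gripper_force": force on a finger pad.
Only numpy, scipy, OpenCV 4.12 (cv2) and the standard library are available. Lean on these libraries where they do the work, as an engineer would, in place of code of your own. Each camera call takes 0.05 s, during which the arm holds its last target. There are 200 camera calls.

### The job

Get the small rolling pin ready for use: swing the steel keeper on the clip rack fully aside and leave it there, then take the pin out of the two spring clips by rolling it sideways, out from under their hooks and past the sprung jaws (it cannot be pulled straight out), and lay it down in the wooden pin rest with both handles in its notches. Keep hold of the pin until it lies in the notches, never let it fall on the worktop, and do not push the things standing around.

Things in the scene. Friction and masses are not known exactly. Their poses are not given: they have to be found in the camera images.
- rack: Fixed wooden rack, 300 mm wide, 257 mm high. Origin on the worktop below the pin's middle; front to its -x, y along the seated pin, z up. Its board slopes 35 degrees, rising to +x. Slope directions in rack axes: up-slope u = (0.819, 0, 0.574), normal n = (-0.574, 0, 0.819). Reach the pin along -n, tool tilted 35 degrees, from over the front.
- header_edge (a point): Middle of the lower front edge of the rack's header shelf, x = +25, z = +245 mm in the rack's frame. The shelf (with three fixed spice jars, tops 353 mm up) runs from here to the back and overhangs the pin, so an upright gripper hits it.
- clip_mid (a point): Where the pin's middle lies when seated in the clips, 120 mm over the rack's origin; rack axes. The board's face is 40 mm below it along n. Two steel clips, each 12 mm wide, hold the handles at y = -72 and +72 mm: rigid hook on the upper (+u) side, sprung jaw on the lower (-u) side. The barrel's ends stop the pin sliding out lengthwise.
- hook_l (a point): Free edge of the left clip's rigid hook (the right is alike, 144 mm to -y). The hook covers the handle from +u to 8 mm past its middle; underside 14, top 18 mm above the pin's axis along n. Pulling along n is barred. Pushed about 22 mm along -u the pin is out from under the hooks and can be lifted along n.
- jaw_l_tip (a point): Tip of the left clip's sprung jaw (the right is alike), a plate on the -u side of the handle, seated 16 mm from the pin's axis along -u and 12 mm above it along n, hinged at the board. It yields to -u; both jaws together push back with about 12 N when the pin is rolled out past them.
- keeper (a joint): Angle of the keeper, a steel lever that turns about n: 0 = on (arm points up-slope along u, its end 4 mm from the pin's left handle, barring its way to -u); 1.57 = fully aside, at its stop (arm points to the rack's +y). It turns stiffly between two stops and stays where it is left; about 1.5 N at the peg moves it.
- keeper_pivot (a point): Point on the keeper's axis of turning (along n), level with the pin's axis: u = -75, y = +91 mm from clip_mid.
- keeper_knob (a point): Centre of the top of the keeper's black upright peg: 12 mm in diameter, standing along n, free for 34 mm below this point, 40 mm from the keeper's axis; its top is 45 mm above the pin's axis along n.
- pin: Small wooden rolling pin, 200 mm long, about 0.25 kg; origin at its middle, y along its axis (either way round is the same). Barrel 44 mm in diameter and 108 mm long, handles 24 mm in diameter. It starts in the clips. Grasp it at the middle of the barrel.
- rest: Fixed wooden pin rest, base 80 x 190 x 12 mm; origin at the centre of its underside, y along its notches. Two cheeks 14 mm thick at y = -75 and +75 mm have V notches (45 degree walls, 56 mm wide at the top, tops 71 mm up). A pin lying in them has its axis 60 mm above the origin along y, middle over the origin, with 14 mm of play lengthwise to either side.
- tin: bystander: food tin, 58 x 72 mm high, right of the rack; origin under its centre
- garlic: bystander: garlic bulb, 58 mm, to the left of the pin rest
- onion: bystander: brown onion, 63 x 68 mm, between pin rest and rack
- tumbler: bystander: small drinking glass, 50 x 58 mm high, right of the rack
- mug: bystander: striped mug, 86 mm wide, 90 mm high, at the right

How it is judged:
On the way, in this order (a step that is already met when the one before it is completed fails the run):
1. the keeper is fully aside while the pin still lies in its clips (value of joint keeper above 1.35 rad and distance between pin and clip_mid below 0.015 m), for 0.2 s.
2. the pin is out of the clips (distance between pin and clip_mid above 0.08 m), for 0.1 s.
3. the pin lies in both notches of the rest while the fingers still hold it (x of pin in the frame of rest between -0.006 and 0.006 m and y of pin in the frame of rest between -0.016 and 0.016 m and z of pin in the frame of rest between 0.054 and 0.066 m and angle between the y axis of pin and the y axis of rest, either way round below 0.08 rad and contact force between pin and rest above 0.3 N and contact force between the fingers and pin above 0.5 N), for 0.1 s.
At the end, for the whole second after the job is handed in: The pin lies still in both notches of the rest: its middle within 6 mm across, 16 mm along and 6 mm in height of the seated place, its axis within 0.08 rad of the rest's y; the keeper is still fully aside (over 1.35 rad) (x of pin in the frame of rest between -0.006 and 0.006 m and y of pin in the frame of rest between -0.016 and 0.016 m and z of pin in the frame of rest between 0.054 and 0.066 m and angle between the y axis of pin and the y axis of rest, either way round below 0.08 rad and linear speed of pin below 0.02 m/s and value of joint keeper above 1.35 rad); the robot touches nothing.
It fails at once if the pin falls on the worktop (its middle below 35 mm) (height (world z) of pin below 0.035 m).
It fails at once if a bystander is pushed more than 30 mm (distance of any of tin, garlic, onion, tumbler, mug from where it was at the start of the episode above 0.03 m).
It also fails if it takes over 53 s, if anything falls off the work surface, if the arm or the gripper's body presses on something with over 40 N, if the wrist force passes 120 N, or if a joint passes its speed limit or range.

## Working session

There is one attempt and no reset: what is moved stays moved. The work goes in short steps, Python scripts to look and compute and a tool call to move; the robot and the scene stay as the last step left them, time stands still between calls to the robot, and variables do not carry over. Pictures are saved under pics/ and viewed, at most 10 in all, crops included, and the job is handed in when it is done.

Besides the shell and the picture viewer there is one more tool, called after "Call:" by a JSON object that holds its "method" and its "body", one argument or row to a line. drive_tool: Moves the arm, as the interface text tells. Its arguments: {"type":"object","properties":{"deltas":{"type":"array"},"hand":{"type":"number"},"newtons":{"type":"number"}},"required":["deltas"]}

```bash
mkdir -p pics; python3 - <<'E'
from bench import sense, viewer, robot
import cv2
for n in("side","top"):
    cv2.imwrite(f"pics/{n}0.png",viewer.camera(n)[:,:,::-1]); m=viewer.camera_model(n); print(n,m)
s=sense();print(s["clock"],s["tool_pos"],s["tool_rot"],robot.tips_ahead)
E
```

```text
side {'mtx': array([[435.35157501,   0.        , 324.7042695 ],
       [  0.        , 435.35157501, 240.12870979],
       [  0.        ,   0.        ,   1.        ]]), 'R': array([[ 0.82526139, -0.56449357, -0.01704855],
       [-0.2710068 , -0.36935245, -0.88889487],
       [ 0.49547851,  0.73819089, -0.4577939 ]]), 't': array([-0.50973439,  0.25798776,  1.43173664])}
top {'mtx': array([[498.90345232,   0.        , 323.58417412],
       [  0.        , 498.90345232, 239.36518505],
       [  0.        ,   0.        ,   1.        ]]), 'R': array([[ 0.02090755, -0.99976022,  0.00651005],
       [-0.97951578, -0.02178771, -0.20018526],
       [ 0.2002791 , -0.00219131, -0.97973643]]), 't': array([-0.13554759,  0.54658588,  1.49775577])}
0.1 [ 0.23625289 -0.57830539  0.24682692] [-3.08151879e+00 -6.05158826e-01  4.69001780e-04] 0.025
```

View pics/side0.png

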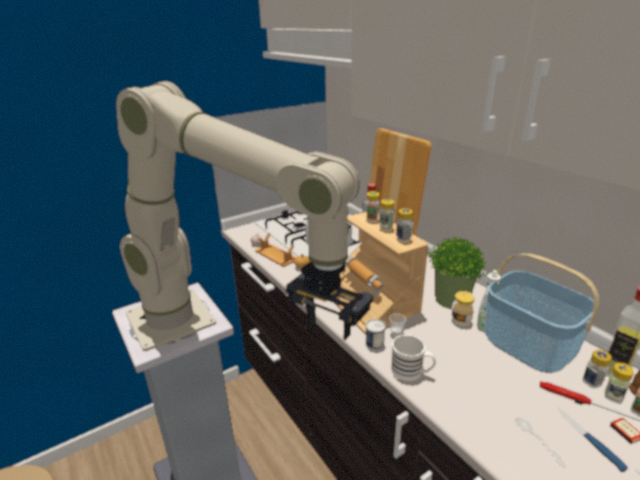

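View pics/top0.png

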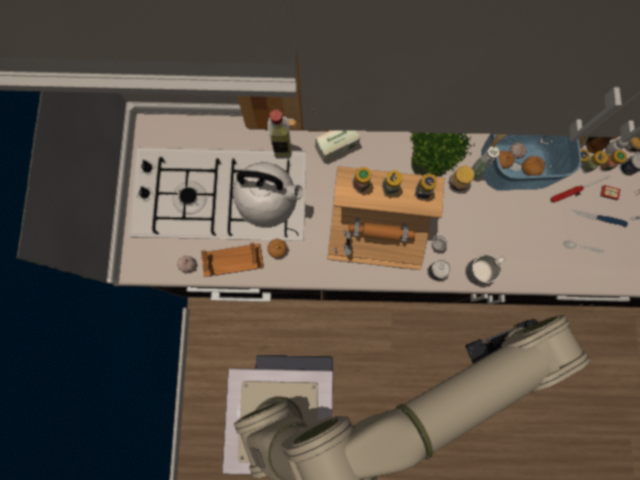

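The top view shows the rest at about (232,260), the rack's pin at (383,232) and the keeper peg at about (348,240). The onion is at (277,248) and the garlic at (187,264). I'll enlarge these.

```bash
python3 - <<'E'
import cv2
a=cv2.imread("pics/top0.png")
cv2.imwrite("pics/t_rack.png",cv2.resize(a[160:280,320:460],None,fx=5.5,fy=5,interpolation=cv2.INTER_CUBIC)[:, :] if 0 else cv2.resize(a[160:280,320:460],None,fx=5,fy=5,interpolation=cv2.INTER_CUBIC))
cv2.imwrite("pics/t_rest.png",cv2.resize(a[230:290,170:300],None,fx=6,fy=6,interpolation=cv2.INTER_CUBIC))
E
```

```text
(no output)
```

View pics/t_rack.png

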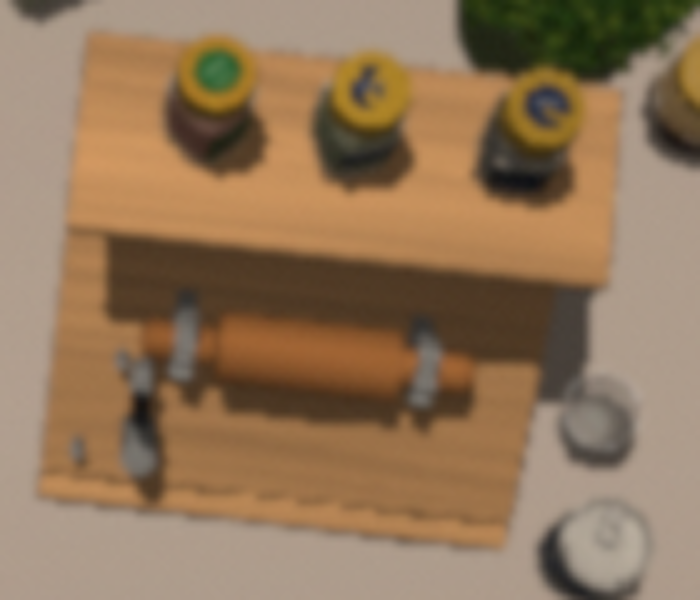

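View pics/t_rest.png

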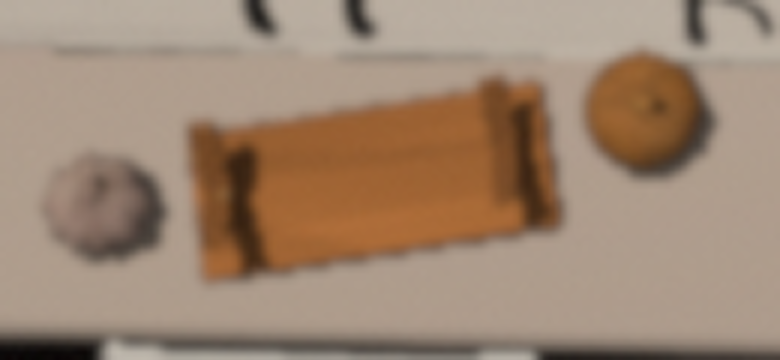

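```bash
cat > h.py <<'E'
import numpy as np, json
from scipy.optimize import least_squares
from scipy.spatial.transform import Rotation as Ro
from bench import sense, viewer, robot
M={n:viewer.camera_model(n) for n in("side","top")}
def proj(n,P):
    m=M[n]; c=np.atleast_2d(P)@m["R"].T+m["t"]; p=c@m["mtx"].T; return p[:,:2]/p[:,2:]
def w(q,P): # pose x,y,yaw
    P=np.atleast_2d(P); c,s=np.cos(q[2]),np.sin(q[2])
    return P@np.array([[c,s,0],[-s,c,0],[0,0,1]])+[q[0],q[1],0]
U=np.array([.819,0,.574]);N=np.array([-.574,0,.819]);Y=np.array([0,1.,0])
C=np.array([0,0,.12])
def fit(P,px,q0):
    r=least_squares(lambda q:(proj("top",w(q,P))-px).ravel(),q0); return r.x,r.fun.reshape(-1,2)
E
python3 - <<'E'
from h import *
import cv2
s=lambda a,ox,oy,k:np.array(a)/k+[ox-.5+.5/k,oy-.5+.5/k]
Pr=np.array([C+.1*Y,C-.1*Y,[.025,.15,.251],[.025,-.15,.245]])
pr=s([[143,337],[472,372],[68,232],[605,285]],320,160,5)
qr,f=fit(Pr,pr,[.5,-.2,0]);print("rack",qr,f.round(2).tolist())
qr2,f=fit(Pr[:2],pr[:2],qr);print("pin only",qr2)
Ps=np.array([[.04,-.095,.012],[-.04,-.095,.012],[.04,.082,.071],[-.04,.082,.071],[.04,-.075,.071]])
ps=s([[540,85],[561,226],[190,124],[207,278],[494,80]],170,230,6)
qs,f=fit(Ps,ps,[.5,.15,0]);print("rest",qs,f.round(2).tolist())
json.dump([qr.tolist(),qs.tolist()],open("q.json","w"))
a=cv2.imread("pics/top0.png")
def draw(q,P,crop):
    ox,oy,k,im=crop
    for p in proj("top",w(q,P)): cv2.circle(im,tuple(int(v) for v in (p-[ox,oy])*k+k/2),3,(255,0,255),-1)
im=cv2.resize(a[160:280,320:460],None,fx=5,fy=5,interpolation=cv2.INTER_CUBIC)
P=[C+y*Y for y in(-.1,-.054,0,.054,.1)]+[C-.022*N*0+.022*d*U+y*Y for d in(-1,1) for y in(-.054,.054)]
P+=[C-.035*U+.091*Y+n*N for n in(.045,.011)]+[C-.075*U+.091*Y+n*N for n in(0,-.04)]
P+=[C-.008*U+y*Y+.018*N for y in(-.072,.072)]+[C-.016*U+y*Y+.012*N for y in(-.072,.072)]+[[.025,y,.245] for y in(-.15,.15)]
draw(qr,P,(320,160,5,im))
i2=cv2.resize(a[230:290,170:300],None,fx=5.4,fy=5.4,interpolation=cv2.INTER_CUBIC)
P=[[x,y,.012] for x in(-.04,.04) for y in(-.095,.095)]+[[x,y,.071] for x in(-.04,-.028,.028,.04) for y in(-.082,-.068,.068,.082)]
i2=i2[:, :700]
draw(qs,P,(170,230,5.4,i2))
out=np.vstack([im[150:515,:],i2[:230]]); cv2.imwrite("pics/ov.png",out)
for nm,P in dict(knob=C-.035*U+.091*Y+.045*N,pivot=C-.075*U+.091*Y,clip=C).items(): print(nm,w(qr,P))
E
```

```text
rack [ 0.56758814 -0.29464761 -0.07645034] [[-0.55, 0.15], [0.2, -0.42], [-0.29, -0.08], [0.61, 0.31]]
pin only [ 0.56719336 -0.29516234 -0.08617727]
rest [0.48067455 0.16395386 0.19922676] [[0.47, 0.25], [0.83, 1.19], [-0.63, 0.06], [-0.06, -0.05], [-0.56, -1.45]]
knob [[ 0.52020252 -0.19975131  0.136765  ]]
pivot [[ 0.51329276 -0.19922203  0.07695   ]]
clip [[ 0.56758814 -0.29464761  0.12      ]]
```

View pics/ov.png

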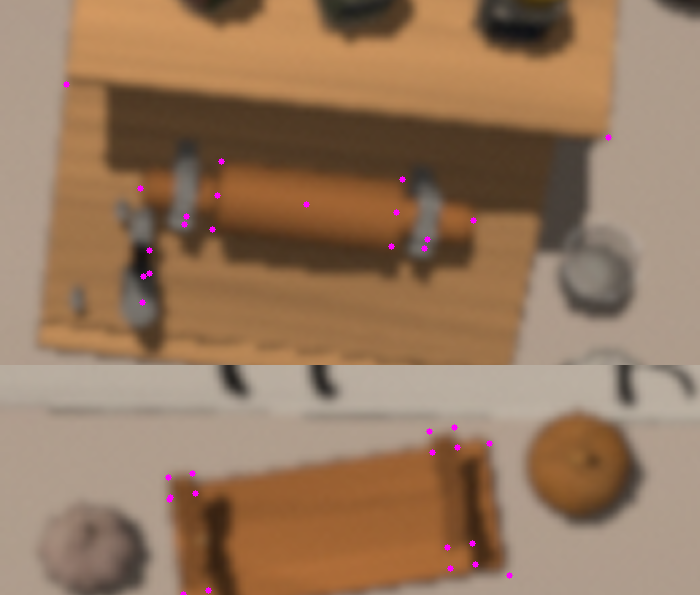

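```bash
python3 - <<'E'
from h import *
import cv2
s=lambda a,ox,oy,k:np.array(a)/k+[ox-.5+.5/k,oy-.5+.5/k]
px=s([[540,85],[561,228],[207,279],[190,124],[494,80]],170,230,6)
for h in(.04,.037,.035):
  for k in(3,5):
    Ps=np.array([[.04,-.095,.012],[-.04,-.095,0.003],[-.04,.095,0.003],[h,.082,.071],[h,-.075,.071]])
    qs,f=fit(Ps[:k],px[:k],[.5,.15,.2]);print(h,k,qs,f.round(2).tolist())
qr,_=json.load(open("q.json")); json.dump([qr,qs.tolist()],open("q.json","w"))
a=cv2.imread("pics/top0.png")
i2=cv2.resize(a[230:290,170:300],None,fx=6,fy=6,interpolation=cv2.INTER_CUBIC)
P=[[x,y,.012] for x in(-.04,.04) for y in(-.095,.095)]+[[x,y,.071] for x in(-.035,-.028,.028,.035) for y in(-.082,-.068,.068,.082)]+[[0,y,.043] for y in(-.082,-.068,.068,.082)]
for p in proj("top",w(qs,P)): cv2.circle(i2,tuple(int(v) for v in (p-[170,230])*6+3),2,(255,0,255),-1)
b=cv2.imread("pics/side0.png")
j=cv2.resize(b[220:280,240:370],None,fx=6,fy=6,interpolation=cv2.INTER_CUBIC)[:240]
for p in proj("side",w(qs,P)): cv2.circle(j,tuple(int(v) for v in (p-[240,220])*6+3),2,(255,0,255),-1)
cv2.imwrite("pics/ov2.png",np.vstack([i2[:360],j]))
E
```

```text
0.04 3 [0.48699175 0.1664894  0.16214976] [[0.38, -0.71], [0.12, 0.44], [-0.5, 0.25]]
0.04 5 [0.48320955 0.16513236 0.17086876] [[0.61, 0.23], [0.57, 1.35], [-0.01, 1.69], [-0.68, -1.56], [-0.44, -1.66]]
0.037 3 [0.48699175 0.1664894  0.16214976] [[0.38, -0.71], [0.12, 0.44], [-0.5, 0.25]]
0.037 5 [0.48447176 0.16537113 0.16803789] [[0.6, -0.09], [0.49, 1.05], [-0.11, 1.21], [-0.6, -1.09], [-0.34, -1.06]]
0.035 3 [0.48699175 0.1664894  0.16214976] [[0.38, -0.71], [0.12, 0.44], [-0.5, 0.25]]
0.035 5 [0.48531491 0.16552656 0.16614474] [[0.59, -0.29], [0.44, 0.84], [-0.17, 0.89], [-0.55, -0.78], [-0.27, -0.65]]
```

View pics/ov2.png

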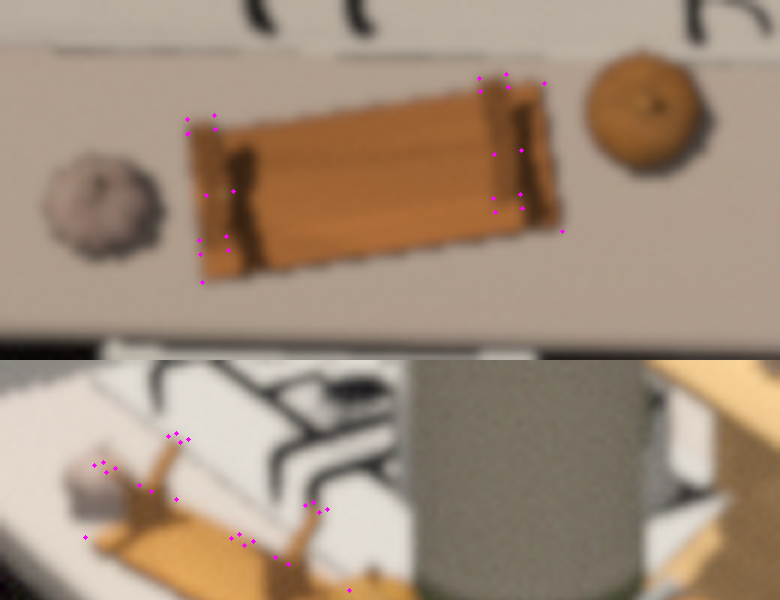

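The overlays agree with the fits to 2–3 mm: rest at about (0.485, 0.164), yaw 0.166; rack at (0.5675, -0.2947), yaw about -0.08. The peg and pin also fall where they should. Next I'll write a helper that turns target poses into tool-frame rows.

```bash
cat >> h.py <<'E'
from scipy.linalg import expm, logm
import sys
QR=[.5675,-.2947,-.08]; QS=[.4855,.1640,.166]
def Rrack(extra=0,q=QR,sgn=1,tilt=35):
    a=np.radians(tilt+extra); u=np.array([np.cos(a),0,np.sin(a)]);n=np.array([-np.sin(a),0,np.cos(a)])
    R=np.column_stack([sgn*Y,sgn*u,-n]); return Ro.from_euler("z",q[2]).as_matrix()@R
def T(R,p):
    t=np.eye(4);t[:3,:3]=R;t[:3,3]=p;return t
def now():
    s=sense(); return T(Ro.from_rotvec(s["tool_rot"]).as_matrix(),s["tool_pos"]),s
def go(Tg,k):
    T0,s=now(); L=np.real(logm(np.linalg.inv(T0)@Tg)); D=expm(L/k)
    r=np.degrees(Ro.from_matrix(D[:3,:3]).as_rotvec())
    print("clock",round(s["clock"],2),"rows",k,"row",D[:3,3].round(4).tolist(),r.round(2).tolist(),"ang",round(np.linalg.norm(r),1),"F",np.round(s["wrist_force"],1),"q",np.round(s["joint_pos"],2))
def rk(u,y,n,q=QR): # rack slope coords (mm) -> world
    return w(q,C+u/1e3*U+y/1e3*Y+n/1e3*N)[0]
def slope(p,q=QR): # world->u,y,n mm
    d=p-w(q,C)[0]; d=Ro.from_euler("z",-q[2]).apply(d); return (np.array([d@U,d[1],d@N])*1e3).round(1)
E
python3 - <<'E'
from h import *
for sg in(1,-1): go(T(Rrack(0,sgn=sg),rk(-40,66,115)),8)
print(rk(-40,66,115),rk(-40,66,45))
E
```

```text
clock 0.1 rows 8 row [0.055, -0.0089, 0.0082] [-3.93, 2.41, -7.64] ang 8.9 F [ 0.7 -0.3  0.3] q [ 1.16  0.33 -0.06  1.46  0.02  1.35 -0.09]
clock 0.1 rows 8 row [0.0039, -0.0603, 0.0244] [2.72, 4.45, 14.07] ang 15.0 F [ 0.7 -0.3  0.3] q [ 1.16  0.33 -0.06  1.46  0.02  1.35 -0.09]
[ 0.47432027 -0.22101791  0.191225  ] [ 0.51437176 -0.22422889  0.133895  ]
```

Call:
{"method": "drive_tool", "body": {
  "deltas": [
    [0.046,-0.0075,0.004,-3.3,2.0,-6.4],
    [0.046,-0.0075,0.004,-3.3,2.0,-6.4],
    [0.046,-0.0075,0.004,-3.3,2.0,-6.4],
    [0.046,-0.0075,0.004,-3.3,2.0,-6.4],
    [0.046,-0.0075,0.004,-3.3,2.0,-6.4],
    [0.046,-0.0075,0.004,-3.3,2.0,-6.4],
    [0.046,-0.0075,0.004,-3.3,2.0,-6.4],
    [0.046,-0.0075,0.004,-3.3,2.0,-6.4]
  ],
  "hand": 255,
  "newtons": 20
}}

```text
clock: 1.1
tool_pos: [0.4539, -0.2871, 0.2251]
tool_rot: [2.155, 1.65, 0.488]
wrist_force: [0.4, 1.5, 0.2]
finger_gap: 0.0149
gripper_force: 0.0
```

```bash
python3 - <<'E'
from h import *
go(T(Rrack(0),rk(-38,66,115)),4); print(now()[1]["tool_pos"],now()[1]["finger_gap"])
E
```

```text
clock 1.1 rows 4 row [0.017, -0.0026, 0.0086] [-1.23, 0.82, -2.41] ang 2.8 F [0.4 1.5 0.2] q [ 1.   -0.12 -0.37  2.1  -0.4   0.72  0.61]
[ 0.45394624 -0.28714521  0.22514756] 0.014871388446094326
```

Call:
{"method": "drive_tool", "body": {
  "deltas": [
    [0.017,-0.0026,0.0086,-1.23,0.82,-2.4],
    [0.017,-0.0026,0.0086,-1.23,0.82,-2.4],
    [0.017,-0.0026,0.0086,-1.23,0.82,-2.4],
    [0.017,-0.0026,0.0086,-1.23,0.82,-2.4],
    [0,0,0,0,0,0],
    [0,0,0,0,0,0]
  ]
}}

```text
clock: 1.85
tool_pos: [0.4758, -0.2235, 0.1931]
tool_rot: [1.944, 1.783, 0.563]
wrist_force: [-0.3, 0.1, -0.3]
finger_gap: 0.0004
gripper_force: 0.0
```

```bash
python3 - <<'E'
from h import *
import cv2
go(T(Rrack(0),rk(-38,66,46)),5); T0,s=now(); print(slope(T0[:3,3]),s["finger_gap"])
a=viewer.camera("top")[160:280,320:460,::-1]; b=viewer.camera("side")[215:335,290:430,::-1]
cv2.imwrite("pics/a.png",cv2.resize(np.hstack([a,b]),None,fx=2.85,fy=2.85,interpolation=cv2.INTER_CUBIC))
E
```

```text
clock 1.85 rows 5 row [0.0005, -0.0001, 0.0139] [-0.02, 0.02, -0.07] ang 0.1 F [-0.3  0.1 -0.3] q [ 0.91 -0.15 -0.38  2.23 -0.58  0.56  0.85]
[-37.6  63.6 115.6] 0.00041298692830277786
```

View pics/a.png

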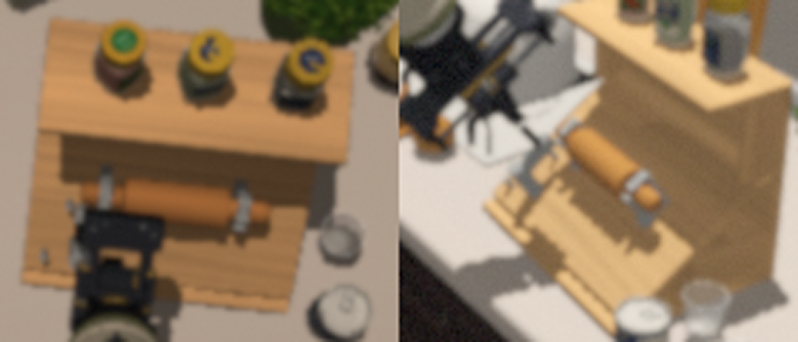

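The gripper hangs over the lower left of the rack, with the fingers (≈(120,230) top crop) just right of the peg (side crop ≈(530,170)). That's as planned, so I'm descending.

Call:
{"method": "drive_tool", "body": {
  "deltas": [
    [0,0,0.014,0,0,0],
    [0,0,0.014,0,0,0],
    [0,0,0.014,0,0,0],
    [0,0,0.014,0,0,0],
    [0,0,0.0135,0,0,0],
    [0,0,0,0,0,0]
  ]
}}

```text
clock: 2.7
tool_pos: [0.5154, -0.2256, 0.1344]
tool_rot: [1.945, 1.786, 0.564]
wrist_force: [-0.0, 0.3, -0.3]
finger_gap: 0.0006
gripper_force: 0.0
```

Call:
{"method": "drive_tool", "body": {
  "deltas": [
    [0.006,0,0,0,0,0],
    [0.006,0,0,0,0,0],
    [0.006,0,0,0,0,0],
    [0.006,-0.001,0,0,0,0],
    [0.006,-0.003,0,0,0,0],
    [0.005,-0.004,0,0,0,0],
    [0.005,-0.004,0,0,0,0],
    [0,0,0,0,0,0]
  ]
}}

```text
clock: 3.7
tool_pos: [0.5082, -0.1847, 0.1282]
tool_rot: [1.944, 1.786, 0.563]
wrist_force: [0.5, -0.4, -0.1]
finger_gap: 0.0005
gripper_force: 0.0
```

```bash
cat > st.py <<'E'
from h import *
T0,s=now(); print(slope(T0[:3,3]),(Rrack().T@s["wrist_force"]).round(1),s["clock"])
E
python3 st.py
```

```text
[-50.9 104.9  45.7] [-0.4  0.4  0.4] 3.7
```

Call:
{"method": "drive_tool", "body": {
  "deltas": [
    [-0.006,0,0,0,0,0],
    [0,0.016,0,0,0,0],
    [0,0.016,0,0,0,0],
    [0.013,0,0,0,0,0],
    [0.013,0,0,0,0,0],
    [0,0,0,0,0,0]
  ]
}}

```text
clock: 4.45
tool_pos: [0.5367, -0.1674, 0.147]
tool_rot: [1.943, 1.786, 0.563]
wrist_force: [0.1, 0.5, 0.1]
finger_gap: 0.0004
gripper_force: 0.0
```

```bash
python3 st.py; python3 - <<'E'
from h import *
import cv2
a=viewer.camera("top")[180:280,320:440,::-1]; b=viewer.camera("side")[225:325,300:420,::-1]
cv2.imwrite("pics/b.png",cv2.resize(np.hstack([a,b]),None,fx=3.3,fy=3.3,interpolation=cv2.INTER_CUBIC))
E
```

```text
[-17.9 124.5  45.6] [ 0.5  0.1 -0.1] 4.45
```

View pics/b.png

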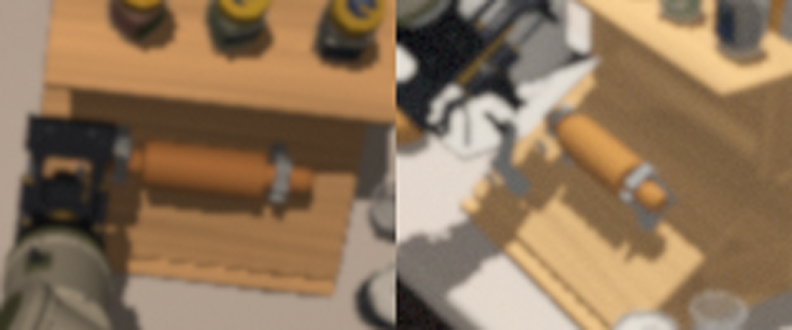

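The side view shows the keeper part-way round, pointing up-left from (515,180), with the pin still seated. Pushing it down-slope to its stop.

Call:
{"method": "drive_tool", "body": {
  "deltas": [
    [0,-0.006,0,0,0,0],
    [0,-0.006,0,0,0,0],
    [0,-0.006,0,0,0,0],
    [0,-0.006,0,0,0,0],
    [0,-0.005,0,0,0,0],
    [0,-0.004,0,0,0,0],
    [0,-0.002,0,0,0,0],
    [0,0,0,0,0,0]
  ]
}}

```text
clock: 5.55
tool_pos: [0.5077, -0.1654, 0.1269]
tool_rot: [1.944, 1.785, 0.563]
wrist_force: [0.0, 0.4, 1.2]
finger_gap: 0.0003
gripper_force: 0.1
```

```bash
python3 st.py
```

```text
[-53.3 124.1  45.8] [ 0.4  0.7 -0.9] 5.55
```

Call:
{"method": "drive_tool", "body": {
  "deltas": [
    [0,-0.0015,0,0,0,0],
    [0,0,0,0,0,0]
  ]
}}

```text
clock: 5.8
tool_pos: [0.5068, -0.1652, 0.1263]
tool_rot: [1.943, 1.785, 0.563]
wrist_force: [0.2, -0.2, 0.1]
finger_gap: 0.0001
gripper_force: 0.4
```

```bash
python3 st.py
```

```text
[-54.4 124.3  45.8] [-0.2  0.2  0.1] 5.8
```

Call:
{"method": "drive_tool", "body": {
  "deltas": [
    [0,-0.0015,0,0,0,0],
    [0,0,0,0,0,0]
  ]
}}

```text
clock: 6.05
tool_pos: [0.5056, -0.165, 0.1254]
tool_rot: [1.943, 1.785, 0.563]
wrist_force: [0.6, 1.2, 0.9]
finger_gap: 0.0006
gripper_force: 0.5
```

```bash
python3 st.py
```

```text
[-55.9 124.3  45.8] [ 1.3  0.9 -0.4] 6.05
```

Call:
{"method": "drive_tool", "body": {
  "deltas": [
    [0,-0.002,0,0,0,0],
    [0,0,0,0,0,0]
  ]
}}

```text
clock: 6.3
tool_pos: [0.5039, -0.1649, 0.1242]
tool_rot: [1.944, 1.785, 0.563]
wrist_force: [1.8, 0.5, 1.7]
finger_gap: 0.0003
gripper_force: 0.4
```

```bash
python3 st.py
```

```text
[-58.  124.3  45.8] [ 0.6  2.4 -0.4] 6.3
```

Call:
{"method": "drive_tool", "body": {
  "deltas": [
    [0,-0.002,0,0,0,0],
    [0,0,0,0,0,0]
  ]
}}

```text
clock: 6.55
tool_pos: [0.5026, -0.1648, 0.1234]
tool_rot: [1.943, 1.784, 0.563]
wrist_force: [2.5, 1.7, 0.7]
finger_gap: 0.0004
gripper_force: 1.1
```

```bash
python3 st.py
```

```text
[-59.5 124.3  45.9] [1.9 2.4 0.8] 6.55
```

Call:
{"method": "drive_tool", "body": {
  "deltas": [
    [0,-0.002,0,0,0,0],
    [0,-0.001,0,0,0,0],
    [0,0,0,0,0,0]
  ]
}}

```text
clock: 6.92
tool_pos: [0.5018, -0.1648, 0.1232]
tool_rot: [1.94, 1.782, 0.565]
wrist_force: [9.5, 1.1, 1.8]
finger_gap: 0.0004
gripper_force: 4.1
```

```bash
python3 st.py;python3 - <<'E'
from h import *
import cv2
b=viewer.camera("side")[225:325,300:420,::-1]
cv2.imwrite("pics/c.png",cv2.resize(b,None,fx=5,fy=5,interpolation=cv2.INTER_CUBIC))
E
```

```text
[-60.3 124.2  46.2] [1.9 8.7 3.9] 6.925
```

View pics/c.png

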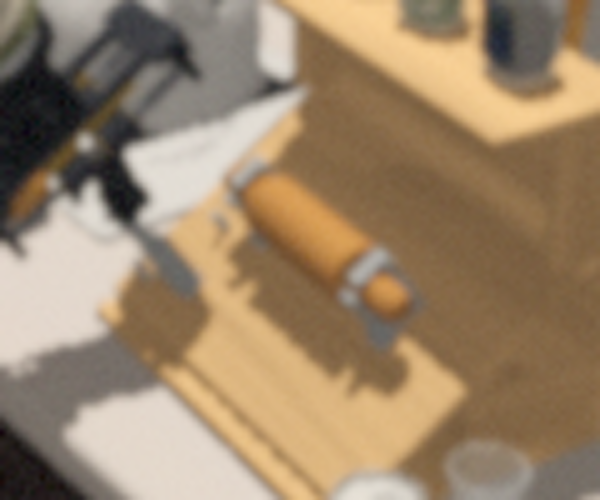

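The force has risen to 8.7 N at the stop. The keeper arm points along +y, from (185,285) to (140,235), and the pin is still seated. Backing off and going to the grasp hover.

Call:
{"method": "drive_tool", "body": {
  "deltas": [
    [0,0.004,0,0,0,0],
    [0,0.004,-0.004,0,0,0],
    [0,0,-0.025,0,0,0],
    [0,0,-0.03,0,0,0],
    [0,0,-0.03,0,0,0],
    [0,0,0,0,0,0]
  ],
  "hand": 0
}}

```text
clock: 7.72
tool_pos: [0.4554, -0.1617, 0.2004]
tool_rot: [1.942, 1.782, 0.562]
wrist_force: [-0.1, -0.4, -0.5]
finger_gap: 0.0528
gripper_force: 0.0
```

```bash
cat >> h.py <<'E'
def grasp(h,extra=10):
    R=Rrack(extra); return T(R,w(QR,C)[0]-R[:,2]*(.006+h))
E
python3 - <<'E'
from h import *
go(grasp(.085),6)
E
```

```text
clock 7.72 rows 6 row [-0.0206, 0.0059, 0.0082] [-1.67, 0.03, -0.04] ang 1.7 F [-0.1 -0.4 -0.5] q [ 0.83 -0.3  -0.41  2.32 -0.57  0.58  0.71]
```

Call:
{"method": "drive_tool", "body": {
  "deltas": [
    [-0.0206,0.0059,0.0082,-1.67,0,0],
    [-0.0206,0.0059,0.0082,-1.67,0,0],
    [-0.0206,0.0059,0.0082,-1.67,0,0],
    [-0.0206,0.0059,0.0082,-1.67,0,0],
    [-0.0206,0.0059,0.0082,-1.67,0,0],
    [-0.0206,0.0059,0.0082,-1.67,0,0],
    [0,0,0,0,0,0]
  ]
}}

```text
clock: 8.6
tool_pos: [0.5029, -0.2898, 0.1805]
tool_rot: [1.83, 1.675, 0.693]
wrist_force: [-0.4, -1.0, -0.4]
finger_gap: 0.0866
gripper_force: 0.0
```

```bash
python3 - <<'E'
from h import *
go(grasp(.002),7)
E
```

```text
clock 8.6 rows 7 row [0.0001, 0.0005, 0.0115] [-0.04, 0.01, -0.06] ang 0.1 F [-0.4 -1.  -0.4] q [ 0.77 -0.02 -0.11  2.23 -1.06  0.46  1.44]
```

Call:
{"method": "drive_tool", "body": {
  "deltas": [
    [0,0.001,0.012,0,0,0],
    [0,0.001,0.012,0,0,0],
    [0,0.001,0.012,0,0,0],
    [0,0.0005,0.012,0,0,0],
    [0,0,0.012,0,0,0],
    [0,0,0.012,0,0,0],
    [0,0,0.009,0,0,0],
    [0,0,0,0,0,0]
  ]
}}

```text
clock: 9.6
tool_pos: [0.5632, -0.2939, 0.1272]
tool_rot: [1.826, 1.675, 0.695]
wrist_force: [0.3, -1.1, 0.3]
finger_gap: 0.0872
gripper_force: 0.0
```

```bash
python3 - <<'E'
from h import *
go(grasp(.002),1)
E
```

```text
clock 9.6 rows 1 row [-0.0005, -0.002, 0.0002] [-0.12, 0.05, -0.32] ang 0.3 F [ 0.3 -1.1  0.3] q [ 0.87  0.19 -0.3   2.15 -1.26  0.31  1.64]
```

Call:
{"method": "drive_tool", "body": {
  "deltas": [
    [0,-0.001,0,0,0,0],
    [0,0,0,0,0,0],
    [0,0,0,0,0,0],
    [0,0,0,0,0,0],
    [0,0,0,0,0,0]
  ],
  "hand": 255,
  "newtons": 10
}}

```text
clock: 10.22
tool_pos: [0.5621, -0.2938, 0.1272]
tool_rot: [1.825, 1.676, 0.694]
wrist_force: [-1.7, -0.0, -1.0]
finger_gap: 0.0448
gripper_force: 1.1
```

```bash
cat > sg.py <<'E'
from h import *
T0,s=now(); R=T0[:3,:3]; print("slope of grasp pt",slope(T0[:3,3]+.006*R[:,2]),"F yun",(Rrack().T@s["wrist_force"]).round(1),"gap",round(s["finger_gap"],4),s["gripper_force"],"q",np.round(s["joint_pos"],2),s["clock"])
E
python3 sg.py
```

```text
slope of grasp pt [0.7 0.4 3.1] F yun [-0.2 -2.  -0.1] gap 0.0448 1.1150750890374184 q [ 0.88  0.19 -0.31  2.15 -1.26  0.31  1.64] 10.225
```

Call:
{"method": "drive_tool", "body": {
  "deltas": [
    [0,0,0,0,0,0],
    [0,0,0,0,0,0],
    [0,-0.003,-0.0005,0,0,0],
    [0,-0.004,-0.0007,0,0,0],
    [0,-0.004,-0.0007,0,0,0],
    [0,-0.004,-0.0007,0,0,0],
    [0,0,0,0,0,0]
  ],
  "newtons": 40
}}

```text
clock: 11.1
tool_pos: [0.5516, -0.2928, 0.1203]
tool_rot: [1.822, 1.675, 0.697]
wrist_force: [6.7, 0.7, 3.1]
finger_gap: 0.043
gripper_force: 40.0
```

```bash
python3 sg.py
```

```text
slope of grasp pt [-11.9   0.6   3.5] F yun [1.2 7.2 1.3] gap 0.043 39.99896228313446 q [ 1.08  0.21 -0.51  2.17 -1.26  0.28  1.68] 11.1
```

Call:
{"method": "drive_tool", "body": {
  "deltas": [
    [0,-0.004,-0.0007,0,0,0],
    [0,-0.004,-0.0007,0,0,0],
    [0,-0.004,-0.0007,0,0,0],
    [0,-0.003,-0.0005,0,0,0],
    [0,0,0,0,0,0]
  ]
}}

```text
clock: 11.72
tool_pos: [0.5403, -0.2922, 0.1129]
tool_rot: [1.819, 1.674, 0.698]
wrist_force: [6.2, 1.4, 8.4]
finger_gap: 0.0432
gripper_force: 40.0
```

```bash
python3 sg.py
```

```text
slope of grasp pt [-25.4   0.3   4. ] F yun [ 1.9  9.8 -3.4] gap 0.0432 40.00001013278961 q [ 1.26  0.23 -0.68  2.19 -1.26  0.26  1.73] 11.725
```

Call:
{"method": "drive_tool", "body": {
  "deltas": [
    [0,0.0007,-0.004,0,0,0],
    [0,0.0007,-0.004,0,0,0],
    [0,0.0009,-0.005,0,0,0],
    [0,0.0009,-0.005,0,0,0],
    [0,0,0,0,0,0]
  ]
}}

```text
clock: 12.35
tool_pos: [0.5275, -0.2913, 0.1261]
tool_rot: [1.823, 1.675, 0.695]
wrist_force: [-5.5, 1.6, 10.5]
finger_gap: 0.0431
gripper_force: 40.0
```

```bash
python3 sg.py
```

```text
slope of grasp pt [-28.3   0.2  22.1] F yun [  1.2   1.4 -11.8] gap 0.0431 40.002315044403076 q [ 1.26  0.17 -0.66  2.2  -1.21  0.3   1.66] 12.35
```

Call:
{"method": "drive_tool", "body": {
  "deltas": [
    [0,0.0009,-0.006,0,0,0],
    [0,0.0009,-0.006,0,0,0],
    [0,0.001,-0.008,0,0,0],
    [0,0.001,-0.01,0,0,0],
    [0,0.001,-0.01,0,0,0],
    [0,0.001,-0.012,0,0,0],
    [0,0.001,-0.012,0,0,0],
    [0,0,0,0,0,0]
  ]
}}

```text
clock: 13.35
tool_pos: [0.4865, -0.2882, 0.1759]
tool_rot: [1.824, 1.674, 0.693]
wrist_force: [0.0, 0.7, -1.4]
finger_gap: 0.0432
gripper_force: 40.0
```

```bash
python3 sg.py
```

```text
slope of grasp pt [-33.4  -0.   86.5] F yun [ 0.7 -0.8  1.1] gap 0.0432 39.99893009662628 q [ 1.3  -0.02 -0.6   2.24 -1.11  0.48  1.52] 13.35
```

```bash
cat >> h.py <<'E'
def place(z,tilt=35,dx=0,dy=0,off=.003): # pin axis height z, rest-frame offsets
    R=Rrack(0,q=QS,tilt=tilt); return T(R,w(QS,[dx,dy,z])[0]-R[:,2]*(.006+off))
E
python3 - <<'E'
from h import *
go(place(.16),15)
E
```

```text
clock 13.35 rows 15 row [0.0302, 0.0001, 0.0007] [0.66, 0.62, -0.74] ang 1.2 F [ 0.   0.7 -1.4] q [ 1.3  -0.02 -0.6   2.24 -1.11  0.48  1.52]
```

Call:
{"method": "drive_tool", "body": {
  "deltas": [
    [0.015,0,-0.01,0.66,0.62,-0.74],
    [0.03,0,-0.01,0.66,0.62,-0.74],
    [0.03,0,0,0.66,0.62,-0.74],
    [0.03,0,0,0.66,0.62,-0.74],
    [0.03,0,0,0.66,0.62,-0.74],
    [0.03,0,0,0.66,0.62,-0.74],
    [0.03,0,0,0.66,0.62,-0.74],
    [0.03,0,0,0.66,0.62,-0.74]
  ]
}}

```text
clock: 14.35
tool_pos: [0.4776, -0.0605, 0.1887]
tool_rot: [1.778, 1.874, 0.671]
wrist_force: [0.4, 1.4, -2.2]
finger_gap: 0.0431
gripper_force: 40.0
```

```bash
python3 - <<'E'
from h import *
go(place(.16),8); print(sense()["finger_gap"],sense()["tool_pos"])
E
```

```text
clock 14.35 rows 8 row [0.0278, 0.0009, 0.004] [0.57, 0.52, -0.64] ang 1.0 F [ 0.4  1.4 -2.2] q [ 1.16 -0.44 -0.87  2.39 -1.06  0.58  1.06]
0.04307046289427727 [ 0.4776458  -0.06049369  0.18865101]
```

```bash
python3 - <<'E'
from h import *
go(place(.16,25),8)
E
```

```text
clock 14.35 rows 8 row [0.0278, 0.0015, 0.0039] [1.82, 0.46, -0.68] ang 2.0 F [ 0.4  1.4 -2.2] q [ 1.16 -0.44 -0.87  2.39 -1.06  0.58  1.06]
```

Call:
{"method": "drive_tool", "body": {
  "deltas": [
    [0.018,0.001,0.003,3.5,0.46,-0.68],
    [0.028,0.0015,0.004,3.0,0.46,-0.68],
    [0.028,0.0015,0.004,2.0,0.46,-0.68],
    [0.028,0.0015,0.004,2.0,0.46,-0.68]
  ]
}}

```text
clock: 14.85
tool_pos: [0.4832, 0.0421, 0.1791]
tool_rot: [1.837, 2.05, 0.528]
wrist_force: [0.7, -0.2, -2.2]
finger_gap: 0.043
gripper_force: 40.0
```

```bash
python3 - <<'E'
from h import *
go(place(.16,25),5); print(sense()["finger_gap"],sense()["tool_pos"])
E
```

```text
clock 14.85 rows 5 row [0.0241, 0.0016, 0.0032] [0.81, 0.33, -0.57] ang 1.0 F [ 0.7 -0.2 -2.2] q [ 1.18 -0.47 -1.13  2.26 -0.77  0.7   0.6 ]
0.0429657625170861 [0.48317312 0.04212594 0.17909454]
```

Call:
{"method": "drive_tool", "body": {
  "deltas": [
    [0.024,0.0016,0.0032,0.8,0.33,-0.57],
    [0.024,0.0016,0.0032,0.8,0.33,-0.57],
    [0.024,0.0016,0.0032,0.8,0.33,-0.57],
    [0.024,0.0016,0.0032,0.8,0.33,-0.57],
    [0.024,0.0016,0.0032,0.8,0.33,-0.57],
    [0,0,0,0,0,0]
  ]
}}

```text
clock: 15.6
tool_pos: [0.4818, 0.1638, 0.1685]
tool_rot: [1.819, 2.155, 0.479]
wrist_force: [0.1, -0.3, -2.5]
finger_gap: 0.0432
gripper_force: 40.0
```

```bash
python3 - <<'E'
from h import *
go(place(.16,25),1); go(place(.08,25),5); print(sense()["finger_gap"],sense()["tool_pos"])
E
```

```text
clock 15.6 rows 1 row [-0.0004, -0.0003, 0.0002] [0.09, -0.06, 0.13] ang 0.2 F [ 0.1 -0.3 -2.5] q [ 1.15 -0.48 -1.36  2.16 -0.65  0.72  0.29]
clock 15.6 rows 5 row [-0.0001, -0.0068, 0.0145] [0.02, -0.01, 0.03] ang 0.0 F [ 0.1 -0.3 -2.5] q [ 1.15 -0.48 -1.36  2.16 -0.65  0.72  0.29]
0.04322358593453579 [0.48184994 0.16378301 0.16849389]
```

Call:
{"method": "drive_tool", "body": {
  "deltas": [
    [0,-0.0059,0.0127,0,0,0],
    [0,-0.0059,0.0127,0,0,0],
    [0,-0.0059,0.0127,0,0,0],
    [0,-0.0059,0.0127,0,0,0],
    [0,-0.0059,0.0127,0,0,0],
    [0,0,0,0,0,0]
  ]
}}

```text
clock: 16.35
tool_pos: [0.4652, 0.1549, 0.113]
tool_rot: [1.819, 2.149, 0.489]
wrist_force: [0.5, 0.3, -2.2]
finger_gap: 0.0437
gripper_force: 40.0
```

```bash
python3 - <<'E'
from h import *
import cv2
go(place(.09,25),1)
z=.09
top=viewer.camera("top");side=viewer.camera("side")
o=[]
for n,a,(x0,y0,wd,ht) in(("top",top,(180,230,100,60)),("side",side,(235,225,100,60))):
    im=cv2.resize(a[y0:y0+ht,x0:x0+wd,::-1],None,fx=8,fy=8*.0+5 if 0 else 8,interpolation=cv2.INTER_CUBIC)
    for p in proj(n,w(QS,[[0,y,z] for y in(-.1,.1)])): cv2.circle(im,tuple(int(v) for v in (p-[x0,y0])*8+4),3,(255,0,255),-1)
    for p in proj(n,w(QS,[[x,y,.071] for x in(-.028,.028) for y in(-.075,.075)])): cv2.circle(im,tuple(int(v) for v in (p-[x0,y0])*8+4),3,(255,255,0),-1)
    o.append(im)
im=np.vstack(o); cv2.imwrite("pics/d.png",cv2.resize(im,None,fx=.62,fy=.62))
E
```

```text
clock 16.35 rows 1 row [0.0055, 0.0096, 0.0211] [0.51, -0.15, -0.04] ang 0.5 F [ 0.5  0.3 -2.2] q [ 1.22 -0.5  -1.47  2.26 -0.8   0.6   0.41]
```

View pics/d.png

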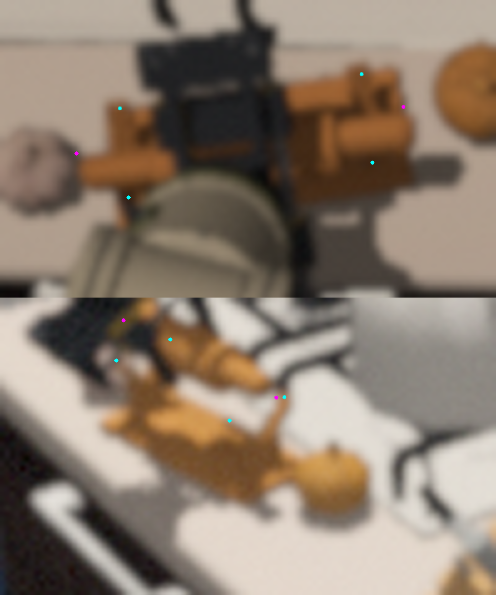

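Top view: pin handles show at (80,168) and (410,132), about 5 mm short of the notches in y. The joint readings show joints 2 and 3 at their limits, which stopped the descent. I'll raise the pin and bring the tool nearer vertical.

```bash
python3 - <<'E'
from h import *
go(place(.14,8),6)
E
```

```text
clock 16.45 rows 6 row [0.0009, 0.0049, -0.0045] [2.93, -0.03, -0.0] ang 2.9 F [ 0.1  0.3 -3.1] q [ 1.22 -0.5  -1.47  2.26 -0.8   0.6   0.41]
```

Call:
{"method": "drive_tool", "body": {
  "deltas": [
    [0.001,0.005,-0.005,2.9,0,0],
    [0.001,0.005,-0.005,2.9,0,0],
    [0.001,0.005,-0.005,2.9,0,0],
    [0.001,0.005,-0.005,2.9,0,0],
    [0.001,0.005,-0.005,2.9,0,0],
    [0.001,0.005,-0.005,2.9,0,0],
    [0,0,0,0,0,0]
  ]
}}

```text
clock: 17.32
tool_pos: [0.4496, 0.1513, 0.1777]
tool_rot: [1.957, 2.314, 0.208]
wrist_force: [0.4, 0.6, -2.7]
finger_gap: 0.0433
gripper_force: 40.0
```

```bash
python3 - <<'E'
from h import *
go(place(.14,8),1);go(place(.09,8),5)
E
```

```text
clock 17.32 rows 1 row [0.0063, 0.0308, 0.0346] [1.83, -0.51, 0.03] ang 1.9 F [ 0.4  0.6 -2.7] q [ 1.36 -0.5  -1.47  2.02 -0.59  1.07  0.29]
clock 17.32 rows 5 row [0.0012, 0.0047, 0.0167] [0.37, -0.1, 0.01] ang 0.4 F [ 0.4  0.6 -2.7] q [ 1.36 -0.5  -1.47  2.02 -0.59  1.07  0.29]
```

```bash
python3 - <<'E'
from h import *
R=Rrack(0,q=QS,tilt=5); go(T(R,[.48,.29,.26]),7)
E
```

```text
clock 17.32 rows 7 row [0.0189, 0.0091, -0.0105] [0.69, -0.07, 0.01] ang 0.7 F [ 0.4  0.6 -2.7] q [ 1.36 -0.5  -1.47  2.02 -0.59  1.07  0.29]
```

Call:
{"method": "drive_tool", "body": {
  "deltas": [
    [0.0,0,-0.02,0.7,0,0],
    [0.02,0.009,-0.01,0.7,0,0],
    [0.022,0.009,-0.01,0.7,0,0],
    [0.022,0.009,-0.01,0.7,0,0],
    [0.022,0.009,-0.01,0.7,0,0],
    [0.022,0.009,-0.01,0.7,0,0],
    [0.022,0.009,-0.01,0.7,0,0],
    [0,0,0,0,0,0]
  ]
}}

```text
clock: 18.32
tool_pos: [0.4306, 0.2659, 0.2819]
tool_rot: [1.982, 2.353, 0.164]
wrist_force: [0.1, -0.6, -2.1]
finger_gap: 0.0436
gripper_force: 40.0
```

```bash
python3 - <<'E'
from h import *
R=Rrack(0,q=QS,tilt=5); go(T(R,[.48,.29,.26]),1);print(sense()["tool_pos"])
E
```

```text
clock 18.32 rows 1 row [0.0148, 0.0498, 0.0284] [1.9, -1.29, 0.21] ang 2.3 F [ 0.1 -0.6 -2.1] q [ 1.23 -0.5  -1.47  1.76 -0.52  1.33  0.02]
[0.43059011 0.26588837 0.2818547 ]
```

Joints 2 and 3 are pinned because the elbow is swung sideways. I'll fit a kinematic model to the recorded poses so I can find a way out offline.

```bash
cat > kin.py <<'E'
import numpy as np, itertools
from scipy.optimize import least_squares
from scipy.spatial.transform import Rotation as Ro
D=[([1.16,.332,-.065,1.46,.022,1.35,-.088],[.2363,-.5783,.2468],[-3.0815,-.605,0]),
([1.00,-.12,-.37,2.1,-.4,.72,.61],[.4539,-.2871,.2251],[2.155,1.65,.488]),
([.91,-.15,-.38,2.23,-.58,.56,.85],[.4758,-.2235,.1931],[1.944,1.783,.563]),
([.83,-.3,-.41,2.32,-.57,.58,.71],[.4554,-.1617,.2004],[1.942,1.782,.562]),
([.77,-.02,-.11,2.23,-1.06,.46,1.44],[.5029,-.2898,.1805],[1.83,1.675,.693]),
([.87,.19,-.3,2.15,-1.26,.31,1.64],[.5632,-.2939,.1272],[1.826,1.675,.695]),
([1.26,.23,-.68,2.19,-1.26,.26,1.73],[.5403,-.2922,.1129],[1.819,1.674,.698]),
([1.3,-.02,-.6,2.24,-1.11,.48,1.52],[.4865,-.2882,.1759],[1.824,1.674,.693]),
([1.16,-.44,-.87,2.39,-1.06,.58,1.06],[.4776,-.0605,.1887],[1.778,1.874,.671]),
([1.15,-.48,-1.36,2.16,-.65,.72,.29],[.4818,.1638,.1685],[1.819,2.155,.479]),
([1.22,-.5,-1.47,2.26,-.8,.6,.41],[.4652,.1549,.113],[1.819,2.149,.489]),
([1.36,-.5,-1.47,2.02,-.59,1.07,.29],[.4496,.1513,.1777],[1.957,2.314,.208]),
([1.23,-.5,-1.47,1.76,-.52,1.33,.02],[.4306,.2659,.2819],[1.982,2.353,.164])]
Q=np.array([d[0] for d in D]);P=np.array([d[1] for d in D]);RR=Ro.from_rotvec([d[2] for d in D])
def fk(q,x,s):
    R=Ro.identity();p=np.zeros(3)
    for i in range(7):
        p=p+R.apply([x[2*i+1] if i else 0,0,x[2*i]])
        R=R*Ro.from_euler("zyzyzyz"[i],s[i]*q[i])
    p=p+R.apply([0,0,x[14]])
    return p,R*Ro.from_rotvec([0,0,x[15]])
E
python3 - <<'E'
from kin import *
best=[]
for s in itertools.product([1,-1],repeat=4):
    s=[s[0],1,s[1],1,s[2],1,s[3]]
    for c in(0,1.57,3.14,-1.57):
        x=np.zeros(16);x[15]=c
        r=least_squares(lambda c:np.concatenate([(RR[i].inv()*fk(Q[i],np.r_[np.zeros(15),c],s)[1]).as_rotvec() for i in range(13)]),[c])
        best.append((r.cost,s,r.x[0]))
best.sort(key=lambda b:b[0]); print(best[:3])
s,c=best[0][1:]
r=least_squares(lambda x:np.concatenate([fk(Q[i],np.r_[x,c],s)[0]-P[i] for i in range(13)]+[1e-3*x]),np.full(15,.2))
x=np.r_[r.x,c];print(x.round(3)); print(np.array([np.linalg.norm(fk(Q[i],x,s)[0]-P[i]) for i in range(13)]).round(4))
np.savez("kin.npz",x=x,s=s)
E
```

```text
[(np.float64(0.00026801386974942547), [-1, 1, -1, 1, -1, 1, -1], np.float64(1.5714209455923558)), (np.float64(0.00026801386974942623), [-1, 1, -1, 1, -1, 1, -1], np.float64(1.5714209456046757)), (np.float64(0.00026801386974942797), [-1, 1, -1, 1, -1, 1, -1], np.float64(1.5714209455844812))]
[ 0.087  0.     0.087  0.028  0.203  0.007  0.203  0.014  0.222 -0.046
  0.222  0.002  0.123 -0.003  0.123  1.571]
[0.044  0.0164 0.0109 0.0184 0.0121 0.0069 0.0132 0.0125 0.0032 0.0045
 0.0036 0.0053 0.0085]
```

```bash
cat >> kin.py <<'E'
S=[-1,1,-1,1,-1,1,-1]; C0=1.5714
LO=np.array([-2.6,-.5,-1.47,.16,-1.27,.06,-2.6]);HI=np.array([2.6,2.12,1.34,2.42,4.41,2.06,2.6])
def fk2(q,X):
    R=Ro.identity();p=np.zeros(3)
    for i in range(7):
        p=p+R.apply(X[i]); R=R*Ro.from_euler("zyzyzyz"[i],S[i]*q[i])
    return p+R.apply(X[7]),R*Ro.from_rotvec([0,0,C0])
E
python3 - <<'E'
from kin import *
f=lambda v:np.concatenate([fk2(Q[i],v.reshape(8,3))[0]-P[i] for i in range(13)]+[2e-3*v])
r=least_squares(f,np.tile([0,0,.15],8)); X=r.x.reshape(8,3); print(X.round(3)); print(np.array([np.linalg.norm(fk2(Q[i],X)[0]-P[i]) for i in range(13)]).round(4)); np.save("X.npy",X)
from h import place
import h
rng=np.random.default_rng(0); out=[]
for tilt in(0,15,30):
  Tg=place(.065,tilt); Rg=Ro.from_matrix(Tg[:3,:3])
  for k in range(25):
    e=lambda q:np.r_[(lambda p,R:np.r_[(p-Tg[:3,3])*5,(Rg.inv()*R).as_rotvec()])(*fk2(q,X)),.002*(q-(LO+HI)/2)/(HI-LO)]
    r=least_squares(e,rng.uniform(LO,HI),bounds=(LO,HI))
    if r.cost<1e-4: out.append((tilt,r.x.round(2).tolist()))
for o in out: print(o)
E
```

```text
[[-0.001  0.     0.12 ]
 [-0.005 -0.01   0.12 ]
 [ 0.006 -0.01   0.221]
 [ 0.001 -0.008  0.221]
 [-0.009 -0.008  0.243]
 [-0.002 -0.001  0.243]
 [ 0.003 -0.001  0.156]
 [-0.006 -0.006  0.156]]
[0.0009 0.0024 0.0022 0.0014 0.002  0.0016 0.0022 0.0025 0.0006 0.0028
 0.0023 0.0014 0.0003]
(0, [-0.13, 0.27, -0.32, 1.94, 0.11, 0.94, -0.33])
(0, [-0.13, 0.27, -0.32, 1.94, 0.11, 0.94, -0.33])
(0, [-0.13, 0.27, -0.32, 1.94, 0.11, 0.94, -0.33])
(0, [-0.13, 0.27, -0.32, 1.94, 0.11, 0.94, -0.33])
(0, [-0.13, 0.27, -0.32, 1.94, 0.11, 0.94, -0.33])
(0, [-0.13, 0.27, -0.32, 1.94, 0.11, 0.94, -0.33])
(0, [-0.13, 0.27, -0.32, 1.94, 0.11, 0.94, -0.33])
(0, [-0.13, 0.27, -0.32, 1.94, 0.11, 0.94, -0.33])
(0, [-0.13, 0.27, -0.32, 1.94, 0.11, 0.94, -0.33])
(0, [-0.13, 0.27, -0.32, 1.94, 0.11, 0.94, -0.33])
(0, [-0.13, 0.27, -0.32, 1.94, 0.11, 0.94, -0.33])
(0, [-0.13, 0.27, -0.32, 1.94, 0.11, 0.94, -0.33])
(0, [-0.13, 0.27, -0.32, 1.94, 0.11, 0.94, -0.33])
(0, [-0.13, 0.27, -0.32, 1.94, 0.11, 0.94, -0.33])
(0, [-0.13, 0.27, -0.32, 1.94, 0.11, 0.94, -0.33])
(0, [-0.13, 0.27, -0.32, 1.94, 0.11, 0.94, -0.33
[... 881 characters left out ...]
 0.02, -0.29, 2.35, 0.6, 0.33, -0.89])
(30, [-0.24, 0.02, -0.29, 2.35, 0.6, 0.33, -0.89])
(30, [-0.24, 0.02, -0.29, 2.35, 0.6, 0.33, -0.89])
(30, [-0.24, 0.02, -0.29, 2.35, 0.6, 0.33, -0.89])
(30, [-0.24, 0.02, -0.29, 2.35, 0.6, 0.33, -0.89])
(30, [-0.24, 0.02, -0.29, 2.35, 0.6, 0.33, -0.89])
(30, [-0.24, 0.02, -0.29, 2.35, 0.6, 0.33, -0.89])
(30, [0.9, 0.29, -1.47, 2.31, 1.08, 0.51, -1.22])
(30, [-0.24, 0.02, -0.29, 2.35, 0.6, 0.33, -0.89])
(30, [-0.24, 0.02, -0.29, 2.35, 0.6, 0.33, -0.89])
(30, [-0.24, 0.02, -0.29, 2.35, 0.6, 0.33, -0.89])
(30, [-0.24, 0.02, -0.29, 2.35, 0.6, 0.33, -0.89])
(30, [-0.24, 0.02, -0.29, 2.35, 0.6, 0.33, -0.89])
(30, [-0.24, 0.02, -0.29, 2.35, 0.6, 0.33, -0.89])
```

```bash
cat >> kin.py <<'E'
def jac(q,X):
    R=Ro.identity();p=np.zeros(3);ax=[];o=[]
    for i in range(7):
        p=p+R.apply(X[i]); a=np.zeros(3);a["xyz".index("zyzyzyz"[i])]=S[i]
        ax.append(R.apply(a));o.append(p); R=R*Ro.from_euler("zyzyzyz"[i],S[i]*q[i])
    pe=p+R.apply(X[7]); return np.array([np.r_[np.cross(a,pe-b),a] for a,b in zip(ax,o)]).T,pe,R*Ro.from_rotvec([0,0,C0])
def step(q,p,R,X,lam=.02,it=4):
    for _ in range(it):
        J,pe,Re=jac(q,X); e=np.r_[p-pe,(R*Re.inv()).as_rotvec()]
        q=np.clip(q+J.T@np.linalg.solve(J@J.T+lam**2*np.eye(6),e),LO,HI)
    return q,np.linalg.norm((p-pe)),np.linalg.norm(e[3:])
def rows(q,rs,X):
    p,R=fk2(q,X)
    for r in rs:
        p=p+R.apply(r[:3]);R=R*Ro.from_rotvec(np.radians(r[3:]));q,ep,er=step(q,p,R,X)
    return q,ep,er
def path(q,p,R,X,k):
    p0,R0=fk2(q,X);d=(R0.inv()*R).as_rotvec()
    for i in range(1,k+1): q,ep,er=step(q,p0+(p-p0)*i/k,R0*Ro.from_rotvec(d*i/k),X)
    return q,ep,er
E
python3 - <<'E'
from kin import *
from h import place,Rrack,QS
X=np.load("X.npy")
print(rows(Q[7],[[.015,0,-.01,.66,.62,-.74],[.03,0,-.01,.66,.62,-.74]]+[[.03,0,0,.66,.62,-.74]]*6,X)[0].round(2),Q[8])
print(rows(Q[4],[[0,.001,.012,0,0,0]]*3+[[0,.0005,.012,0,0,0]]+[[0,0,.011,0,0,0]]*3,X)[0].round(2),Q[5])
q,ep,er=rows(Q[11],[[0,0,-.02,.7,0,0]]+[[.022,.009,-.01,.7,0,0]]*6,X);print(q.round(2),ep,Q[12])
rng=np.random.default_rng(1);res=[]
H=place(.12,5);Hp=H[:3,3];HR=Ro.from_matrix(H[:3,:3])
for t in range(400):
    wp=[];q=Q[12];
    for j in range(rng.integers(1,3)):
        p=rng.uniform([.35,-.15,.27],[.62,.3,.45]);yaw,tilt,roll=rng.uniform([-70,-30,-30],[70,45,30])
        R=Ro.from_euler("z",QS[2]+np.radians(yaw))*Ro.from_euler("x",roll,degrees=True)*Ro.from_matrix(Rrack(0,q=[0,0,0],tilt=tilt))
        q,e1,_=path(q,p,R,X,12);wp.append((p.round(3).tolist(),round(yaw),round(tilt),round(roll),round(e1,3),q.round(2).tolist()))
    q,ep,er=path(q,Hp,HR,X,12)
    q2,ep2,er2=path(q,place(.06,5)[:3,3],HR,X,4)
    m=min(np.min(q2-LO),np.min(HI-q2)); res.append((ep+er+ep2+er2-min(m,.1),m,wp,q2.round(2).tolist()))
res.sort(key=lambda r:r[0])
for r in res[:5]: print(r)
E
```

```text
[ 1.16 -0.44 -0.87  2.39 -1.06  0.58  1.07] [ 1.16 -0.44 -0.87  2.39 -1.06  0.58  1.06]
[ 0.75  0.18 -0.17  2.16 -1.27  0.33  1.65] [ 0.87  0.19 -0.3   2.15 -1.26  0.31  1.64]
[ 1.47 -0.5  -1.47  1.68 -0.61  1.37  0.07] 0.1040756227175913 [ 1.23 -0.5  -1.47  1.76 -0.52  1.33  0.02]
(np.float64(-0.09999996356969532), np.float64(0.41556062096194424), [([0.388, 0.118, 0.417], -43, 39, 28, np.float64(0.123), [0.13, -0.5, -0.5, 2.18, -0.07, 0.93, -1.11]), ([0.542, 0.242, 0.319], 23, 39, -27, np.float64(0.0), [0.02, -0.18, -0.67, 2.06, 0.59, 0.62, -0.32])], [0.07, 0.26, -0.55, 2.0, 0.21, 0.84, -0.43])
(np.float64(-0.0999999547090381), np.float64(0.41334508387640634), [([0.558, 0.298, 0.362], -60, 26, 9, np.float64(0.164), [1.49, -0.5, -1.47, 1.47, -0.32, 1.28, -1.18]), ([0.39, -0.056, 0.36], -47, 39, 29, np.float64(0.152), [0.34, -0.5, -0.21, 2.38, -0.26, 0.83, -0.6])], [0.02, 0.25, -0.5, 2.01, 0.19, 0.84, -0.41])
(np.float64(-0.09999994751896636), np.float64(0.41913934329385505), [([0.354, 0.047, 0.279], -36, -14, -10, np.float64(0.0), [1.58, -0.49, -1.42, 1.82, -0.37, 1.69, -0.22]), ([0.384, 0.062, 0.394], -23, 40, 22, np.float64(0.134), [0.34, -0.5, -0.32, 2.27, -0.49, 0.98, -0.22])], [0.15, 0.27, -0.64, 2.0, 0.25, 0.85, -0.46])
(np.float64(-0.09999994247679889), np.float64(0.42178908326134956), [([0.49, 0.019, 0.357], 24, 29, -27, np.float64(0.009), [0.63, -0.5, -0.59, 2.11, -0.33, 0.79, 0.87]), ([0.453, 0.129, 0.274], 63, 18, -1, np.float64(0.0), [0.44, -0.13, -0.56, 1.93, -0.37, 1.19, 1.26])], [0.21, 0.29, -0.7, 2.0, 0.28, 0.86, -0.48])
(np.float64(-0.09999993963424968), np.float64(0.4197154443104809), [([0.385, 0.153, 0.388], -69, 8, 14, np.float64(0.012), [0.79, -0.5, -0.88, 1.83, -0.39, 1.4, -1.12]), ([0.555, 0.168, 0.429], 36, 39, -5, np.float64(0.0), [0.26, -0.2, -0.39, 1.79, -0.5, 0.97, 0.84])], [0.16, 0.28, -0.65, 2.0, 0.25, 0.85, -0.46])
```

```bash
cat > srch.py <<'E'
from kin import *
from h import place,Rrack,QS,sense,T
X=np.load("X.npy")
def tgt(yaw,tilt,roll): return Ro.from_euler("z",QS[2]+np.radians(yaw))*Ro.from_euler("x",roll,degrees=True)*Ro.from_matrix(Rrack(0,q=[0,0,0],tilt=tilt))
def mpath(q,p,R,k):
    p0,R0=fk2(q,X);d=(R0.inv()*R).as_rotvec();m=0
    for i in range(1,k+1):
        q,ep,er=step(q,p0+(p-p0)*i/k,R0*Ro.from_rotvec(d*i/k),X); m+=np.sum(np.minimum(q-LO,HI-q)<.004)+100*ep
    return q,m,np.degrees(np.linalg.norm(d))
E
python3 - <<'E'
from srch import *
q0=np.array(sense()["joint_pos"]);rng=np.random.default_rng(2);res=[]
H=place(.12,5);HR=Ro.from_matrix(H[:3,:3])
for t in range(700):
    q=q0;M=0;A=0;wp=[]
    for j in range(rng.integers(1,3)):
        p=rng.uniform([.32,-.15,.25],[.6,.3,.45]);a=rng.uniform([-80,-30,-30],[80,45,30]).round()
        if rng.random()<.5:a[2]=0
        q,m,an=mpath(q,p,tgt(*a),10);M+=m;A+=an;wp.append((p.round(3).tolist(),a.tolist(),round(an),round(m,1),q.round(2).tolist()))
    q,m,an=mpath(q,H[:3,3],HR,10);M+=m;A+=an
    q,m,_=mpath(q,place(.06,5)[:3,3],HR,4);M+=m*3
    res.append((M+.03*A,M,A,wp,q.round(2).tolist()))
res.sort(key=lambda r:r[0])
for r in res[:5]: print(r)
E
```

```text
(np.float64(1.2555030415646211), np.float64(0.003662586370155736), np.float64(41.72801517314885), [([0.514, -0.147, 0.303], [6.0, 26.0, 0.0], 20, np.float64(0.0), [1.17, -0.13, -0.73, 1.9, -0.44, 1.02, 0.86])], [0.52, 0.43, -1.09, 1.99, 0.51, 0.93, -0.65])
(np.float64(1.639607274315339), np.float64(0.0040146771606149115), np.float64(54.51975323849081), [([0.553, -0.028, 0.32], [23.0, 21.0, 0.0], 27, np.float64(0.0), [1.27, -0.01, -1.14, 1.74, -0.26, 1.13, 0.78])], [0.5, 0.41, -1.06, 1.99, 0.49, 0.92, -0.64])
(np.float64(1.746285631950072), np.float64(0.0020179033745364385), np.float64(58.14225761918452), [([0.357, -0.044, 0.258], [-9.0, 8.0, 28.0], 28, np.float64(0.0), [1.08, -0.25, -0.55, 2.1, -0.62, 1.44, 0.67])], [0.48, 0.4, -1.04, 1.99, 0.48, 0.91, -0.63])
(np.float64(1.880610303027894), np.float64(0.0022116279341527927), np.float64(62.61328916979137), [([0.348, 0.053, 0.348], [19.0, 8.0, 26.0], 31, np.float64(0.0), [0.95, -0.27, -0.66, 1.9, -0.58, 1.69, 0.78])], [0.48, 0.4, -1.03, 1.99, 0.47, 0.91, -0.62])
(np.float64(1.9142286793813947), np.float64(0.0021892624070847275), np.float64(63.734647232477), [([0.512, -0.082, 0.377], [-4.0, 24.0, 26.0], 31, np.float64(0.0), [1.19, -0.07, -0.73, 1.74, -0.65, 1.34, 0.57])], [0.49, 0.4, -1.05, 1.99, 0.48, 0.92, -0.63])
```

```bash
python3 - <<'E'
from srch import *
import h
q0=np.array(sense()["joint_pos"]);H=place(.12,5);HR=Ro.from_matrix(H[:3,:3])
for p,a in(([.49,-.11,.31],[6,26,0]),([.47,-.08,.31],[6,20,0])):
    q,m,an=mpath(q0,np.array(p),tgt(*a),10);print(q.round(2),m,an)
    q,m,an=mpath(q,H[:3,3],HR,10);print(q.round(2),m,an); print(mpath(q,place(.06,5)[:3,3],HR,4))
h.go(T(tgt(6,26,0).as_matrix(),[.49,-.11,.31]),12)
E
```

```text
[ 1.08 -0.24 -0.66  1.96 -0.5   1.05  0.85] 0.000140716236019376 19.8969360711759
[ 0.63  0.35 -1.2   1.93  0.42  1.03 -0.58] 0.00732762568132567 21.83107907674648
(array([ 0.53931111,  0.43885328, -1.11240029,  1.9851915 ,  0.53250455,
        0.93488823, -0.66719698]), np.float64(1.9415243333235122e-05), np.float64(1.2571352930504764e-07))
[ 1.09 -0.28 -0.74  1.94 -0.43  1.14  0.74] 0.0001335218883371055 14.272094607697603
[ 0.64  0.36 -1.22  1.93  0.44  1.04 -0.59] 0.01706811381112663 16.149121068623923
(array([ 0.54903708,  0.44686436, -1.12595273,  1.98485923,  0.54367306,
        0.93948877, -0.67534279]), np.float64(1.9275507200817957e-05), np.float64(1.1182958085082665e-07))
clock 18.32 rows 12 row [-0.0316, -0.0011, -0.0032] [-1.58, 0.03, -0.48] ang 1.7 F [ 0.1 -0.6 -2.1] q [ 1.23 -0.5  -1.47  1.76 -0.52  1.33  0.02]
```

Call:
{"method": "drive_tool", "body": {
  "deltas": [
    [-0.0315,-0.001,-0.0032,-1.6,0,-0.5],
    [-0.0315,-0.001,-0.0032,-1.6,0,-0.5],
    [-0.0315,-0.001,-0.0032,-1.6,0,-0.5],
    [-0.0315,-0.001,-0.0032,-1.6,0,-0.5],
    [-0.0315,-0.001,-0.0032,-1.6,0,-0.5],
    [-0.0315,-0.001,-0.0032,-1.6,0,-0.5],
    [-0.0315,-0.001,-0.0032,-1.6,0,-0.5],
    [-0.0315,-0.001,-0.0032,-1.6,0,-0.5]
  ]
}}

```text
clock: 19.32
tool_pos: [0.4671, 0.0126, 0.2994]
tool_rot: [1.8, 2.283, 0.401]
wrist_force: [-0.7, 0.3, -1.9]
finger_gap: 0.0429
gripper_force: 40.0
```

```bash
python3 - <<'E'
from srch import *
import h
h.go(T(tgt(6,26,0).as_matrix(),[.49,-.11,.31]),4)
q0=np.array(sense()["joint_pos"]);H=place(.12,5);HR=Ro.from_matrix(H[:3,:3])
q,m,an=mpath(q0,H[:3,3],HR,10);print(q.round(2),m,an)
E
```

```text
clock 19.32 rows 4 row [-0.0311, -0.0008, -0.0033] [-1.58, 0.11, -0.49] ang 1.7 F [-0.7  0.3 -1.9] q [ 1.04 -0.38 -0.86  1.98 -0.47  1.12  0.55]
[ 0.68  0.4  -1.28  1.93  0.48  1.06 -0.63] 15.643471568665953 15.192389137082893
```

Call:
{"method": "drive_tool", "body": {
  "deltas": [
    [-0.031,-0.001,-0.0032,-1.6,0.1,-0.5],
    [-0.031,-0.001,-0.0032,-1.6,0.1,-0.5],
    [-0.031,-0.001,-0.0032,-1.6,0.1,-0.5],
    [-0.031,-0.001,-0.0032,-1.6,0.1,-0.5]
  ]
}}

```text
clock: 19.82
tool_pos: [0.4894, -0.1096, 0.3091]
tool_rot: [1.706, 2.245, 0.519]
wrist_force: [0.2, -0.4, -1.9]
finger_gap: 0.0428
gripper_force: 40.0
```

```bash
python3 - <<'E'
from srch import *
import h
q0=np.array(sense()["joint_pos"]);H=place(.13,5);HR=Ro.from_matrix(H[:3,:3])
p0,R0=fk2(q0,X);d=(R0.inv()*HR).as_rotvec();q=q0
for i in range(1,13):
    q,ep,er=step(q,p0+(H[:3,3]-p0)*i/12,R0*Ro.from_rotvec(d*i/12),X);print(q.round(2),round(ep,4))
h.go(H,12)
E
```

```text
[ 1.07 -0.25 -0.72  1.98 -0.47  1.04  0.78] 0.0
[ 1.06 -0.26 -0.77  1.99 -0.44  1.02  0.7 ] 0.0
[ 1.06 -0.25 -0.84  2.   -0.41  1.01  0.62] 0.0
[ 1.06 -0.24 -0.9   2.01 -0.37  0.99  0.53] 0.0
[ 1.06 -0.22 -0.98  2.01 -0.33  0.98  0.44] 0.0
[ 1.07 -0.19 -1.06  2.01 -0.27  0.97  0.33] 0.0
[ 1.08 -0.14 -1.16  2.   -0.19  0.96  0.21] 0.0
[ 1.09 -0.06 -1.27  1.99 -0.08  0.96  0.06] 0.0
[ 1.05  0.08 -1.36  1.98  0.12  0.97 -0.16] 0.0
[ 0.91  0.2  -1.33  1.96  0.26  1.   -0.34] 0.0
[ 0.77  0.27 -1.27  1.94  0.35  1.02 -0.47] 0.0
[ 0.65  0.34 -1.22  1.92  0.41  1.05 -0.57] 0.0
clock 19.82 rows 12 row [0.0222, 0.0005, 0.0151] [1.75, -0.13, 0.49] ang 1.8 F [ 0.2 -0.4 -1.9] q [ 1.08 -0.25 -0.67  1.96 -0.5   1.05  0.85]
```

Call:
{"method": "drive_tool", "body": {
  "deltas": [
    [0.0222,0.0005,0.0151,1.75,-0.13,0.5],
    [0.0222,0.0005,0.0151,1.75,-0.13,0.5],
    [0.0222,0.0005,0.0151,1.75,-0.13,0.5],
    [0.0222,0.0005,0.0151,1.75,-0.13,0.5],
    [0.0222,0.0005,0.0151,1.75,-0.13,0.5],
    [0.0222,0.0005,0.0151,1.75,-0.13,0.5]
  ]
}}

```text
clock: 20.58
tool_pos: [0.4914, 0.0303, 0.2262]
tool_rot: [1.854, 2.307, 0.318]
wrist_force: [0.2, -0.8, -3.5]
finger_gap: 0.0429
gripper_force: 40.0
```

```bash
cat > nx.py <<'E'
from srch import *
import h,sys
z,tilt,k=float(sys.argv[1]),float(sys.argv[2]),int(sys.argv[3])
q=np.array(sense()["joint_pos"]);H=place(z,tilt)
q,m,an=mpath(q,H[:3,3],Ro.from_matrix(H[:3,:3]),k);print("pred",q.round(2),round(m,2))
h.go(H,k);print(sense()["tool_pos"],sense()["finger_gap"])
E
python3 nx.py .13 5 8
```

```text
pred [ 0.63  0.33 -1.2   1.92  0.39  1.05 -0.56] 0.0
clock 20.57 rows 8 row [0.0165, 0.0003, 0.0112] [1.31, -0.1, 0.36] ang 1.4 F [ 0.2 -0.8 -3.5] q [ 1.07 -0.17 -1.08  1.99 -0.25  0.97  0.3 ]
[0.49139913 0.03028284 0.22618478] 0.04290094839602712
```

Call:
{"method": "drive_tool", "body": {
  "deltas": [
    [0.0165,0.0003,0.0112,1.3,-0.1,0.36],
    [0.0165,0.0003,0.0112,1.3,-0.1,0.36],
    [0.0165,0.0003,0.0112,1.3,-0.1,0.36],
    [0.0165,0.0003,0.0112,1.3,-0.1,0.36],
    [0.0165,0.0003,0.0112,1.3,-0.1,0.36],
    [0.0165,0.0003,0.0112,1.3,-0.1,0.36],
    [0.0165,0.0003,0.0112,1.3,-0.1,0.36],
    [0.0165,0.0003,0.0112,1.3,-0.1,0.36]
  ]
}}

```text
clock: 21.58
tool_pos: [0.4849, 0.1637, 0.139]
tool_rot: [1.992, 2.354, 0.103]
wrist_force: [0.0, -0.2, -2.0]
finger_gap: 0.0434
gripper_force: 40.0
```

```bash
python3 nx.py .09 5 3
```

```text
pred [ 0.58  0.39 -1.15  1.96  0.47  0.98 -0.62] 0.0
clock 21.57 rows 3 row [0.0001, -0.0012, 0.0133] [0.01, -0.01, -0.0] ang 0.0 F [ 0.  -0.2 -2. ] q [ 0.64  0.34 -1.2   1.91  0.4   1.05 -0.55]
[0.48492843 0.16368927 0.13895064] 0.04337623783551517
```

Call:
{"method": "drive_tool", "body": {
  "deltas": [
    [0,-0.0012,0.0133,0,0,0],
    [0,-0.0012,0.0133,0,0,0],
    [0,-0.0012,0.0133,0,0,0],
    [0,-0.0008,0.009,0,0,0],
    [0,-0.0004,0.005,0,0,0],
    [0,0,0,0,0,0]
  ]
}}

```text
clock: 22.32
tool_pos: [0.4854, 0.1641, 0.0865]
tool_rot: [1.99, 2.353, 0.106]
wrist_force: [-0.6, 0.1, -1.3]
finger_gap: 0.043
gripper_force: 40.0
```

```bash
python3 nx.py .062 5 3
```

```text
pred [ 0.54  0.43 -1.11  1.98  0.52  0.94 -0.66] 0.0
clock 22.32 rows 3 row [-0.0, -0.0007, 0.0051] [0.05, -0.0, 0.01] ang 0.1 F [-0.6  0.1 -1.3] q [ 0.56  0.41 -1.13  1.96  0.49  0.96 -0.63]
[0.48543566 0.16407395 0.08652772] 0.042967317007431706
```

Call:
{"method": "drive_tool", "body": {
  "deltas": [
    [0,-0.0003,0.003,0,0,0],
    [0,-0.0003,0.003,0,0,0],
    [0,-0.0002,0.002,0,0,0],
    [0,0,0,0,0,0]
  ]
}}

```text
clock: 22.82
tool_pos: [0.4853, 0.1641, 0.0785]
tool_rot: [1.99, 2.353, 0.106]
wrist_force: [-0.2, 0.3, -2.1]
finger_gap: 0.0435
gripper_force: 40.0
```

Call:
{"method": "drive_tool", "body": {
  "deltas": [
    [0,-0.0002,0.002,0,0,0],
    [0,0,0,0,0,0]
  ]
}}

```text
clock: 23.08
tool_pos: [0.4853, 0.1641, 0.0765]
tool_rot: [1.99, 2.353, 0.106]
wrist_force: [0.4, -0.6, -2.3]
finger_gap: 0.0433
gripper_force: 40.0
```

Call:
{"method": "drive_tool", "body": {
  "deltas": [
    [0,-0.0002,0.002,0,0,0],
    [0,-0.0001,0.001,0,0,0],
    [0,0,0,0,0,0]
  ]
}}

```text
clock: 23.45
tool_pos: [0.4853, 0.1641, 0.0735]
tool_rot: [1.99, 2.353, 0.106]
wrist_force: [-0.6, 0.4, -2.3]
finger_gap: 0.0434
gripper_force: 40.0
```

Call:
{"method": "drive_tool", "body": {
  "deltas": [
    [0,-0.0001,0.0015,0,0,0],
    [0,0,0,0,0,0]
  ]
}}

```text
clock: 23.7
tool_pos: [0.4853, 0.164, 0.072]
tool_rot: [1.99, 2.353, 0.106]
wrist_force: [0.0, 0.1, -2.3]
finger_gap: 0.043
gripper_force: 40.0
```

Call:
{"method": "drive_tool", "body": {
  "deltas": [
    [0,-0.0001,0.0015,0,0,0],
    [0,0,0,0,0,0]
  ]
}}

```text
clock: 23.95
tool_pos: [0.4853, 0.1641, 0.0705]
tool_rot: [1.99, 2.353, 0.106]
wrist_force: [0.0, -0.5, -1.9]
finger_gap: 0.0431
gripper_force: 40.0
```

Call:
{"method": "drive_tool", "body": {
  "deltas": [
    [0,-0.0001,0.0015,0,0,0],
    [0,0,0,0,0,0]
  ]
}}

```text
clock: 24.2
tool_pos: [0.4859, 0.1641, 0.0694]
tool_rot: [1.989, 2.353, 0.107]
wrist_force: [-1.2, -1.4, 3.6]
finger_gap: 0.0431
gripper_force: 40.0
```

Call:
{"method": "drive_tool", "body": {
  "deltas": [
    [0,-0.0001,0.0015,0,0,0],
    [0,0,0,0,0,0]
  ]
}}

```text
clock: 24.45
tool_pos: [0.4862, 0.1642, 0.069]
tool_rot: [1.988, 2.352, 0.106]
wrist_force: [-7.1, -5.8, 20.5]
finger_gap: 0.0432
gripper_force: 40.1
```

Call:
{"method": "drive_tool", "body": {
  "deltas": [
    [0,0,0.001,0,0,0],
    [0,0,0,0,0,0]
  ]
}}

```text
clock: 24.7
tool_pos: [0.4862, 0.1641, 0.0687]
tool_rot: [1.988, 2.351, 0.104]
wrist_force: [-14.3, -8.9, 35.9]
finger_gap: 0.0431
gripper_force: 40.0
```

Call:
{"method": "drive_tool", "body": {
  "deltas": [
    [0,-0.0005,-0.0015,0,0,0],
    [0,0,0,0,0,0]
  ]
}}

```text
clock: 24.95
tool_pos: [0.486, 0.1641, 0.069]
tool_rot: [1.989, 2.351, 0.108]
wrist_force: [-1.5, -2.5, 11.9]
finger_gap: 0.0431
gripper_force: 40.0
```

```bash
python3 nx.py .06 5 1; python3 - <<'E'
from h import *
import cv2
s=sense();print(s["wrist_force"],s["ft_torque"])
E
```

```text
pred [ 0.53  0.43 -1.11  1.99  0.53  0.93 -0.66] 0.0
clock 24.95 rows 1 row [0.0, -0.0013, -0.0001] [0.29, 0.03, 0.04] ang 0.3 F [-1.5 -2.5 11.9] q [ 0.53  0.44 -1.1   1.98  0.53  0.93 -0.66]
[0.48603403 0.16406879 0.06901197] 0.043096606122001564
[-1.46207172 -2.49626704 11.89337199] [-0.60569788  0.07083639  0.39642101]
```

Call:
{"method": "drive_tool", "body": {
  "deltas": [
    [0,0,-0.0005,0,0,0],
    [0,0,0,0,0,0],
    [0,0,0,0,0,0]
  ],
  "newtons": 5
}}

```text
clock: 25.32
tool_pos: [0.4853, 0.1641, 0.0687]
tool_rot: [1.99, 2.352, 0.107]
wrist_force: [3.2, 0.6, 0.6]
finger_gap: 0.0437
gripper_force: 5.0
```

Call:
{"method": "drive_tool", "body": {
  "deltas": [
    [0,0,0,0,0,0],
    [0,0,0,0,0,0],
    [0,0,0,0,0,0],
    [0,0,0,0,0,0]
  ],
  "hand": 60
}}

```text
clock: 25.82
tool_pos: [0.4847, 0.164, 0.0684]
tool_rot: [1.99, 2.353, 0.106]
wrist_force: [0.5, -0.3, -0.9]
finger_gap: 0.0659
gripper_force: 0.0
```

Call:
{"method": "drive_tool", "body": {
  "deltas": [
    [0,0,-0.01,0,0,0],
    [0,0,-0.02,0,0,0],
    [0,0,-0.03,0,0,0],
    [0,0,-0.03,0,0,0],
    [0,-0.01,-0.02,0,0,0],
    [0,0,0,0,0,0]
  ]
}}

```text
clock: 26.58
tool_pos: [0.4657, 0.1608, 0.1785]
tool_rot: [1.988, 2.35, 0.107]
wrist_force: [0.9, -0.6, 0.0]
finger_gap: 0.0665
gripper_force: 0.0
```

```bash
python3 - <<'E'
from h import *
import cv2
s=sense();print(s["wrist_force"],s["joint_pos"].round(2) if hasattr(s["joint_pos"],"round") else s["joint_pos"])
# pin detection not viewed: compare model pin-end projections with colour patches
for n in("top","side"):
    a=viewer.camera(n); P=w(QS,[[0,y,z] for y in(-.095,-.05,.05,.095) for z in(.06,)])
    for p in proj(n,P): x,y=p.round().astype(int); print(n,(x,y),a[y,x])
E
```

```text
[ 0.86217453 -0.56174273  0.0277677 ] [ 0.78  0.21 -1.3   1.92  0.27  1.1  -0.46]
top (np.int64(260), np.int64(253)) [138  86  45]
top (np.int64(246), np.int64(255)) [66 41 21]
top (np.int64(214), np.int64(260)) [137 124 103]
top (np.int64(199), np.int64(262)) [157 142 118]
side (np.int64(290), np.int64(251)) [147 103  57]
side (np.int64(283), np.int64(247)) [144  99  54]
side (np.int64(267), np.int64(239)) [177 126  69]
side (np.int64(261), np.int64(236)) [171 121  68]
```

```bash
python3 - <<'E'
from h import *
a=viewer.camera("top").astype(int)
m=(a[...,0]-a[...,2]>55)
for y in range(244,276): print(y,"".join("#" if v else "." for v in m[y,185:275]))
P=w(QS,[[0,y,.06] for y in(-.1,.1)]);print(proj("top",P))
E
```

```text
244 ..................................................................###..####........#######
245 ..................................................................#########........#######
246 ..................................................................#########........#######
247 ..................................................................#########........#######
248 ..................................................................##########.......#######
249 ..................................................................##########.......#######
250 .................................................................############......#######
251 .................................................................############......#######
252 .................................................................############.......######
253 .................................................................############.......######
254 .................................................................############........#####
255 ...................................................
[... 1298 characters left out ...]
.................................###...................................
270 ....................................................###...................................
271 ..........................................................................................
272 ..........................................................................................
273 ..........................................................................................
274 ..........................................................................................
275 ..........................................................................................
[[261.99965001 252.7860011 ]
 [197.28452851 261.98799126]]
```

```bash
python3 -c "
from bench import robot
print(robot.job_done())"
```

```text
the job is handed in; nothing more can be done
None
```

The keeper is fully aside and the pin lies in both notches of the rest, released with the gripper clear, and the job was handed in at about 27 s. The arm hid the pin's left handle in the last picture, so the pin's seating rests on the contact height and the right handle's position, and no verdict was returned.

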